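# Gauge a prism housing in the bench caliper

## Task

Lay the longer of the two prism housings flat on the bed of the bench caliper, across the jaws' travel and about centred on the jaws, and let go of it. Then slide the carriage shut by its handle under the readout head, gently, until the housing is held between both jaws and has pushed the sprung anvil in by about half of its 12 mm travel, not to its stop. Leave it clamped like that and leave the shorter housing and the other things where they are.

Things in the scene. Friction and masses are not known exactly. Their poses are not given: they have to be found in the camera images.
- gauge: bench caliper fixed to the table: grey bed 120 mm (x) by 400 mm (y -160 to +240), top 30 mm above the table. Origin on the table. The carriage slides along the gauge's y. At -y a steel block (y -147 to -107, 83 mm high) carries the sprung anvil pad; the carriage comes from +y, partly under the readout head
- head_edge (a point): middle of the lower front edge of the white readout head that hangs over the carriage; gauge x +10, y +143, z 180 mm. The head spans gauge x +10 to +70, y +50 to +237, z 180 to 235; its column y 207 to 237, x +30 to +70. A vertical gripper at the handle would hit it: lean the tool about 35 to 40 degrees back to the gauge's -x side (fingers pointing to +x and down)
- bed (a point): point on the top of the bed (z 30 mm) on the jaws' centre line, in the open part of the caliper clear of the head (gauge x 0, y -30 mm): the place to lay the housing. Both jaws are 50 mm wide (gauge x -25 to +25) and stand from 32 to about 71 mm above the table
- carriage (a joint): opening of the jaws in m: distance from the carriage's jaw face to the anvil pad's face when the pad is out (0.140 about fully open, falls as the carriage moves to the gauge's -y). The carriage has about 11 N of drag and stays where it is left
- anvil (a joint): how far the sprung anvil pad is pushed in (to gauge -y), m: 0 out, 0.012 at its hard stop. Its spring pushes back with 2 N at 0, 7.4 N at 0.012. The pad's face is at gauge y -85 mm minus this value; as it goes in, the 12 mm gap behind the pad closes and a steel rod comes out behind the block. With the housing clamped, carriage + anvil = 0.040
- handle (a point): grip point on the carriage's black upright handle, 92 mm above the table, under the head's front edge, 110 mm to +y of the carriage's jaw face. The handle is a block 18 mm thick along gauge y (pinch it across this), 26 mm along x, from 61 to 106 mm above the table; the carriage arm under it is 30 mm wide
- long_housing: the longer prism housing, dark olive metal, about 0.3 kg, 130 mm long along its x: a square body 80 mm long, 40 mm wide (y) and high, with a 34 mm round barrel at +x and a 30 mm one at -x, each 25 mm long. Origin at the centre of the underside, starts with z up. Lay its long axis along the gauge's x, either way round, so that the jaws close on the 40 mm width
- short_housing: the shorter prism housing, same look, 80 mm long: square body 48 mm long, 32 mm wide and high, barrels of 27 and 24 mm diameter. Leave it. Origin at the centre of the underside
- grease_jar: white jar 50 mm across, 65 mm high, standing in front of the gauge; leave it. Origin at the centre of the underside
- retaining_ring: flat dark ring, 64 mm outside, 12 mm high; leave it. Origin at the centre of the underside
- spanner: steel wrench 150 mm long, lying; leave it. Origin at the centre of the underside
- driver: screwdriver 170 mm long, lying; leave it. Origin at the centre of the underside
Not all that is in view belongs to the job. Leave any orange or red look-alike of the long_housing alone.

How it is judged (in metres and radians):
On the way, in this order (a step that is already met when the one before it is completed fails the run):
1. the longer housing lies flat on the bed between the jaws, about centred on them, let go (x of long_housing in the frame of gauge between -0.025 and 0.025 m and y of long_housing in the frame of gauge between -0.09 and 0.06 m and height (world z) of long_housing between 0.024 and 0.036 m and angle between long_housing's own z axis and vertical below 0.12 rad and contact force between the fingers and long_housing below 0.1 N), for 0.2 s.
2. the carriage is closed on it and the sprung anvil has given by 2 to 10.5 mm (value of joint anvil between 0.002 and 0.0105 m and value of joint carriage between 0.0275 and 0.0395 m), for 0.3 s.
At the end, for the whole second after the job is handed in: The longer housing lies flat on the bed (within 7 degrees of level), square to the jaws (within 5 degrees) and within 25 mm of their centre line, at rest, clamped between them: the anvil pushed in by 2 to 10.5 mm of its 12 mm and the carriage's opening 27.5 to 39.5 mm (all of step 2 and x of long_housing in the frame of gauge between -0.025 and 0.025 m and height (world z) of long_housing between 0.024 and 0.036 m and angle between long_housing's own z axis and vertical below 0.12 rad and angle between the x axis of long_housing and the x axis of gauge, either way round below 0.09 rad and linear speed of long_housing below 0.01 m/s); the robot touches nothing.
It fails at once if the housing is rammed home: anvil within 1.5 mm of its stop and the housing pressed against the caliper with more than 60 N in all (both jaws and bed together) (value of joint anvil above 0.0105 m and contact force between long_housing and gauge above 60 N).
It fails at once if the shorter housing or another loose thing is shifted by more than 30 mm (distance of any of short_housing, grease_jar, retaining_ring, spanner, driver from where it was at the start of the episode above 0.03 m).
It also fails if it takes over 67 s, if anything falls off the work surface, if the arm or the gripper's body presses on something with over 40 N, if the wrist force passes 120 N, or if a joint passes its speed limit or range.

## Robot

A 6-joint arm with a two-finger parallel gripper is mounted at the origin on the work surface. World frame = base frame: x ahead of the robot, y to its left, z up, the work surface at z = 0. Lengths are in m, angles in degrees, forces in N, time in s.
With the tool pointing down it reaches from about 0.325 to 0.85 m from the base axis. Payload 15.5 kg.
Tool frame: the origin (TCP) lies midway between the tips of the shut fingers; the grasp point (between the pads) lies 19 mm behind it; z points along the fingers, y is the line along which they close (so a half turn about z gives the same grasp; the last joint's range is limited). The gripper opens to 91 mm and grips with 3 to 60 N. Pads are 32 mm wide; open, the fingers measure 118 mm over their backs; the gripper's body (76 mm by 178 mm) begins 60 mm behind the grasp point.
Start: joints at [-76.862, 28.281, 77.091, -0, 74.628, -5.472], TCP at [0.199, -0.592, 0.214] pointing down, gripper open.
Joint ranges: [-166.48, 166.48], [-47.26, 123.95], [12.59, 153.08], [-70.14, 250.14], [6.76, 159.57], [-176.63, 176.63]. Speed limits (degrees/s): [108.29, 108.29, 147.25, 172.46, 172.46, 172.46].

## Interface

Orientations are given as a 3x3 rotation matrix whose columns are the frame's x, y, z axes.
In Python, from bench import ctrl gives the robot as it stands. The module is installed in compiled form; this text tells all that it offers. Calls block until the motion is done:
- ctrl.goto(position, orientation): joint-space move of the TCP to a pose.
- ctrl.move_l(position, vel=0.15, ori=None, contact_N=None): straight line of the TCP; ori=None keeps the orientation; vel is the mean speed in m/s. With contact_N (N) it stops when the force on the tool has changed by that much, and returns True; else False.
- ctrl.movej(angles): joint-space move.
- ctrl.command_gripper(opening): opening from 0.0 (shut) to 1.0 (fully open); the grip force is fixed at half the most; returns when the fingers have stopped.
- ctrl.sleep(seconds).
- ctrl.ik(position, orientation): joint angles nearest the present ones, or None.
- ctrl.read_camera(name): name is "scene" or "top"; returns the picture (480x640x3 uint8, blue, green, red); there is no depth.
- ctrl.camera_params(name): a dict with "fx", "fy", "cx", "cy" (pixels), "D" ([k1, k2, p1, p2, k3] as OpenCV has them; the pictures are not rectified), "pose" (4x4, takes a point from camera to world coordinates). Camera axes: x right, y up, looking along -z (the intrinsics and any distortion apply to the point x, -y, -z); pixel columns grow to the right and rows downward; lengths in m; the calibration is good to about 2 mm. A picture is of the moment at which its call begins. camera_params takes no time and is no camera call.
A pose or a line that the arm cannot do raises ctrl.MotionError and nothing moves.
- ctrl.sign_off(): hands the job in, once; it reports no verdict.
Readings, each from a call of its own:
- ctrl.current_t(): time.
- ctrl.current_q(): joint angles.
- ctrl.current_dq(): joint speeds.
- ctrl.current_effort(): joint torques, N m.
- ctrl.current_tool_pos(): TCP position.
- ctrl.current_eef_rot(): TCP orientation.
- ctrl.current_contact_force(): force on the tool from outside, world axes, zero at the start.
- ctrl.current_wrist_torque(): the same for the moment, N m.
- ctrl.current_grip_width(): opening from 0.0 (shut) to 1.0 (fully open).
Only numpy, scipy, OpenCV 4.12 (cv2) and the standard library are available. Lean on these libraries where they do the work, as an engineer would, in place of code of your own. Each camera call takes 0.05 s, during which the arm holds its last target. There are 200 camera calls.

## Working session

There is one attempt and no reset: what is moved stays moved. The work goes in short steps, each a Python script; the robot and the scene stay as the last script left them, time stands still between calls to the robot, and variables do not carry over. Pictures are saved under pics/ and viewed, on a budget of 10 in all, crops included, one or two more only if the job needs it, and the job is handed in when it is done.

```bash
mkdir -p pics; python3 - <<'E'
from bench import ctrl
import cv2, numpy as np
np.set_printoptions(precision=4,suppress=True)
for n in("scene","top"):
    cv2.imwrite(f"pics/{n}0.png",ctrl.read_camera(n)); p=ctrl.camera_params(n); print(n,p)
print(ctrl.current_t())
E
```

```text
scene {'fx': 513.7034064355652, 'fy': 513.7034064355652, 'cx': 316.22535391271435, 'cy': 246.88521903621896, 'D': array([0.0502, 0.    , 0.    , 0.    , 0.    ]), 'pose': array([[ 0.4067, -0.6476,  0.6443,  1.2061],
       [ 0.9135,  0.2927, -0.2824, -0.4226],
       [-0.0057,  0.7035,  0.7107,  0.8719],
       [ 0.    ,  0.    ,  0.    ,  1.    ]])}
top {'fx': 600.8411813395724, 'fy': 600.8411813395724, 'cx': 326.2536744074121, 'cy': 232.11342143416798, 'D': array([0.0689, 0.    , 0.    , 0.    , 0.    ]), 'pose': array([[ 0.002 ,  0.9986, -0.0526,  0.4514],
       [-1.    ,  0.0018, -0.0049, -0.1417],
       [-0.0048,  0.0526,  0.9986,  1.4606],
       [ 0.    ,  0.    ,  0.    ,  1.    ]])}
0.1
```

View pics/scene0.png

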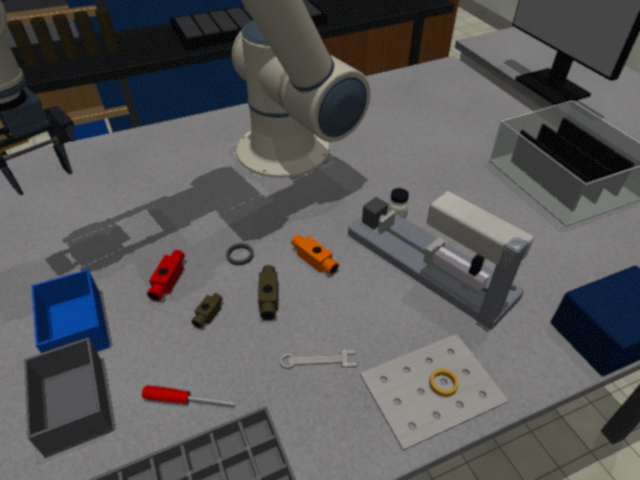

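View pics/top0.png

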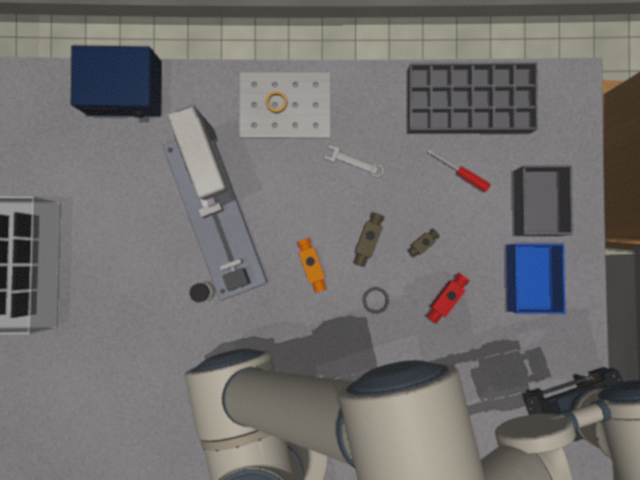

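The top view shows the olive long housing at about (369,240) and the short one at (424,242). The gauge bed runs from (165,150) to (266,281), with its steel block near (235,275) and the head at (195,150). Next I measure these.

```bash
cat > h.py <<'E'
from bench import ctrl
import cv2, numpy as np
np.set_printoptions(precision=4,suppress=True)
def ray(n,uv):
    p=ctrl.camera_params(n);K=np.array([[p['fx'],0,p['cx']],[0,p['fy'],p['cy']],[0,0,1]])
    q=cv2.undistortPoints(np.float64(uv).reshape(-1,1,2),K,p['D']).reshape(-1,2)
    d=np.c_[q[:,0],-q[:,1],-np.ones(len(q))]@p['pose'][:3,:3].T
    return p['pose'][:3,3],d
def onz(n,uv,z):
    o,d=ray(n,uv); return o+d*((z-o[2])/d[:,2])[:,None]
def proj(n,X):
    p=ctrl.camera_params(n);K=np.array([[p['fx'],0,p['cx']],[0,p['fy'],p['cy']],[0,0,1]])
    c=(np.atleast_2d(X)-p['pose'][:3,3])@p['pose'][:3,:3]*[1,-1,-1]
    return cv2.projectPoints(c,np.zeros(3),np.zeros(3),K,p['D'])[0].reshape(-1,2)
def olive(im):
    hsv=cv2.cvtColor(im,cv2.COLOR_BGR2HSV); return cv2.inRange(hsv,(12,60,20),(35,255,140))
E
python3 - <<'E'
from h import *
for n in("top","scene"):
    im=cv2.imread(f"pics/{n}0.png"); m=cv2.morphologyEx(olive(im),cv2.MORPH_CLOSE,np.ones((5,5)))
    for c in cv2.findContours(m,0,2)[0]:
        if 100<cv2.contourArea(c)<1500:
            r=cv2.minAreaRect(c); print(n,cv2.contourArea(c),r, onz(n,[r[0]],.03), onz(n,cv2.boxPoints(r),.03)[:,:2].tolist() if n=="top" else "")
im=cv2.imread("pics/top0.png"); print(im[200,240],im[220,195],im[240,235],im[200,300],im[290,240])
a=cv2.resize(im[95:310,140:290],None,fx=2.7,fy=2.7,interpolation=cv2.INTER_CUBIC)
b=cv2.imread("pics/scene0.png")[175:335,340:540]; b=cv2.resize(b,None,fx=1.95,fy=1.95,interpolation=cv2.INTER_CUBIC)
o=np.zeros((581,800,3),np.uint8);o[:a.shape[0],:a.shape[1]]=a;o[:b.shape[0],410:410+b.shape[1]]=b;cv2.imwrite("pics/crop1.png",cv2.convertScaleAbs(o,alpha=1.4))
E
```

```text
top 284.5 ((423.2425842285156, 242.57424926757812), (11.750077247619629, 32.1544075012207), 50.710594177246094) [[ 0.5023 -0.3651  0.03  ]] [[0.4888582149825316, -0.32677069449656615], [0.5374231203632737, -0.3860002624121053], [0.5158102765482663, -0.4034260778140562], [0.4673180148594198, -0.34425202681610584]]
top 619.0 ((368.1723937988281, 239.0689697265625), (15.227017402648926, 52.366085052490234), 21.801410675048828) [[ 0.5104 -0.2345  0.03  ]] [[0.4592254641300686, -0.1944890996533745], [0.5752404299679152, -0.2409060128328519], [0.5617547679637139, -0.2745560675281904], [0.4458908600087068, -0.22804679828812066]]
scene 155.0 ((443.2048645019531, 384.2458801269531), (26.503637313842773, 24.327009201049805), 50.19443130493164) [[ 0.8573 -0.0208  0.03  ]] 
scene 490.5 ((207.30587768554688, 309.4764709472656), (18.439090728759766, 36.118919372558594), 40.60129928588867) [[ 0.5159 -0.3657  0.03  ]] 
scene 725.5 ((268.0, 291.5), (51.0, 18.0), 90.0) [[ 0.5224 -0.2356  0.03  ]] 
scene 361.0 ((314.62774658203125, 255.06468200683594), (52.96415710449219, 19.320964813232422), 38.1572265625) [[ 0.4651 -0.102   0.03  ]] 
scene 111.0 ((14.917808532714844, 144.7808380126953), (6.320221900939941, 33.70785140991211), 69.44395446777344) [[-0.2779 -0.6981  0.03  ]] 
scene 1391.0 ((435.58172607421875, 30.526851654052734), (34.242069244384766, 68.91082763671875), 11.070201873779297) [[-0.4428  0.8115  0.03  ]] 
[125 123 127] [125 117 117] [127 118 118] [129 125 128] [132 124 123]
```

View pics/crop1.png

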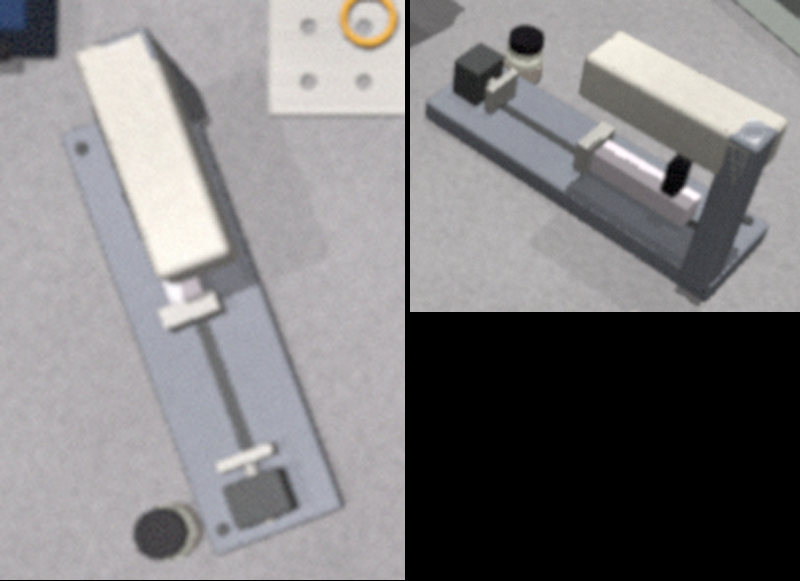

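```bash
cat >> h.py <<'E'
from scipy.spatial.transform import Rotation as R
def gfit():
    uv=np.array([[218,553],[342,505],[66,133]])/2.7-.5+[140,95]+.5/2.7
    W=onz("top",uv,.03)[:,:2]; G=np.array([[-60,-160],[60,-160],[-60,240]])/1e3
    wc,gc=W.mean(0),G.mean(0); a=W-wc; b=G-gc
    th=np.arctan2((b[:,0]*a[:,1]-b[:,1]*a[:,0]).sum(),(a*b).sum())
    c,s=np.cos(th),np.sin(th); M=np.array([[c,-s],[s,c]]); return th,wc-M@gc,W-((G-gc)@M.T+wc)
E
python3 - <<'E'
from h import *
th,t,res=gfit(); print(np.degrees(th),t,res)
T=lambda P:np.c_[np.array(P)[:,:2]@np.array([[np.cos(th),-np.sin(th)],[np.sin(th),np.cos(th)]]).T+t,np.array(P)[:,2]]
P=np.array([[10,143,180],[10,50,180],[10,50,235],[70,50,235],[10,237,235],[0,165,92],[25,-85,71],[-25,-85,71],[25,55,71],[-25,55,71],[-60,-160,30],[60,-160,30],[60,240,30],[-60,240,30]])/1e3
ims={}
for n in("top","scene"):
    im=cv2.imread(f"pics/{n}0.png"); s=2 if n=="top" else 1.9
    x0,y0,x1,y1=(140,95,290,310) if n=="top" else (340,175,540,335)
    a=cv2.resize(im[y0:y1,x0:x1],None,fx=s,fy=s,interpolation=cv2.INTER_CUBIC);a=cv2.convertScaleAbs(a,alpha=1.3)
    for q in proj(n,T(P)): cv2.circle(a,tuple(int(v) for v in ((q-[x0,y0])*s)),2,(0,0,255),-1)
    ims[n]=a
o=np.zeros((440,720,3),np.uint8);a=ims['top'];o[:a.shape[0],:a.shape[1]]=a;a=ims['scene'];o[:a.shape[0],310:310+a.shape[1]]=a;cv2.imwrite("pics/chk.png",o)
im=cv2.imread("pics/top0.png");m=olive(im);m[:205]=0;m[270:]=0;m[:,:345]=0;m[:,395:]=0
ys,xs=np.nonzero(m);X=onz("top",np.c_[xs,ys],.03)[:,:2];w,v=np.linalg.eigh(np.cov(X.T));print("house",X.mean(0),np.degrees(np.arctan2(*v[::-1,1])),len(X))
E
```

```text
-69.68016210851549 [0.5362 0.1158] [[ 0.0015 -0.0012]
 [ 0.0017  0.0032]
 [-0.0032 -0.0021]]
house [ 0.5087 -0.2336] 159.07477604700915 586
```

View pics/chk.png

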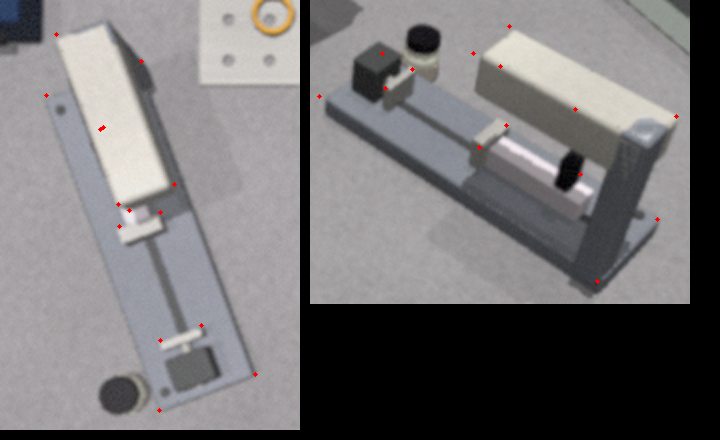

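Overlay agrees to roughly 3–5 mm. I'll do a zoom of the scene view to do a joint two-view fit.

```bash
python3 - <<'E'
from h import *
b=cv2.imread("pics/scene0.png")[185:333,340:540]; cv2.imwrite("pics/z.png",cv2.convertScaleAbs(cv2.resize(b,None,fx=4,fy=4,interpolation=cv2.INTER_CUBIC),alpha=1.4))
E
```

```text
(no output)
```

View pics/z.png

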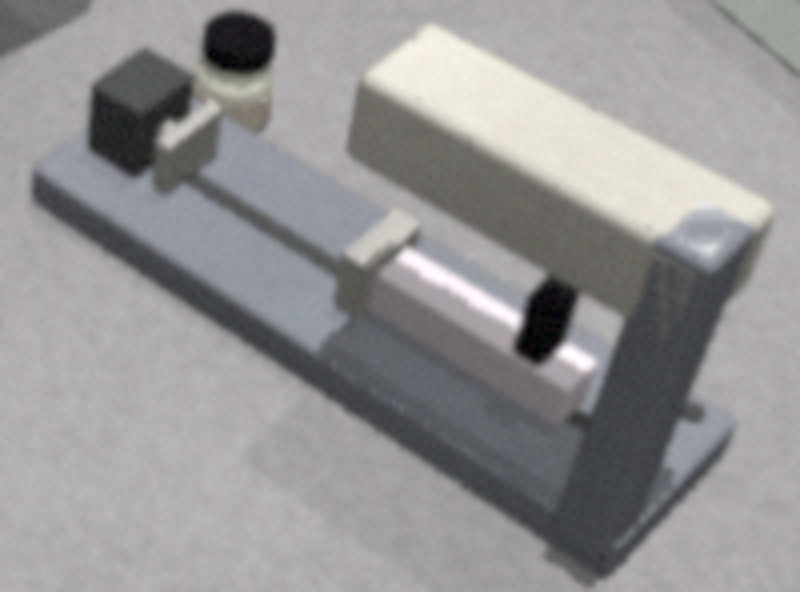

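```bash
cat >> h.py <<'E'
def g2w(P,th,t):
    P=np.atleast_2d(P); c,s=np.cos(th),np.sin(th); return np.c_[P[:,:2]@np.array([[c,s],[-s,c]])+t,P[:,2]]
E
python3 - <<'E'
from h import *
from scipy.optimize import least_squares
S=[((60,-160,30),(33,180)),((-60,240,30),(735,425)),((70,50,235),(362,80)),((70,50,180),(348,152)),((10,50,235),(430,25)),((10,237,235),(775,210)),((25,-85,71),(163,158)),((-25,-85,71),(221,110))]
Tp=[((-60,-160,30),(218,553)),((60,-160,30),(342,505)),((-60,240,30),(66,133)),((10,50,235),(163,278)),((70,50,235),(229,248)),((10,237,235),(78,50)),((70,237,235),(145,30)),((25,-85,71),(272,444)),((-25,-85,71),(216,465))]
GS=np.array([a for a,_ in S])/1e3;US=np.array([b for _,b in S])/4+[340,185]
GT=np.array([a for a,_ in Tp])/1e3;UT=np.array([b for _,b in Tp])/2.7+[140,95]
f=lambda x:np.r_[(proj("scene",g2w(GS,x[0],x[1:3]))-US).ravel(),(proj("top",g2w(GT,x[0],x[1:3]))-UT).ravel()]
r=least_squares(f,[-1.216,.536,.116],loss='soft_l1');print(np.degrees(r.x[0]),r.x[1:]);print(f(r.x).reshape(-1,2))
# jaw opening
JS=np.array([[340,258],[395,208]])/4+[340,185];JT=np.array([[165,328],[221,309]])/2.7+[140,95]
th,t=r.x[0],r.x[1:];c,s=np.cos(th),np.sin(th)
for n,J in(("scene",JS),("top",JT)): print(n,(onz(n,J,.071)[:,:2]-t)@np.array([[c,-s],[s,c]]))
JS=np.array([[215,50]])/4+[340,185]; print("jar",(onz("top",np.array([[162,532]])/2.7+[140,95],.065)[:,:2]-t)@np.array([[c,-s],[s,c]]))
np.save("g.npy",r.x)
E
```

```text
-69.38999856002262 [0.5369 0.1172]
[[-2.5365 -3.7295]
 [ 0.0935 -0.8752]
 [-3.5567 -1.8885]
 [-4.2048  1.4246]
 [-1.7895 -2.3371]
 [ 0.6868 -1.4314]
 [-0.1688 -2.8787]
 [-0.7873 -1.0648]
 [-1.0471 -0.0145]
 [ 0.7321 -0.1405]
 [-2.2032 -1.6817]
 [-1.7797 -0.8794]
 [ 1.4396  0.0401]
 [-1.755  -1.5639]
 [ 1.0471 -4.1686]
 [-0.6159 -2.1926]
 [-0.3005 -2.3505]]
scene [[ 0.0255  0.0414]
 [-0.0275  0.0392]]
top [[-0.027   0.0352]
 [ 0.0234  0.0338]]
jar [[-0.0897 -0.1276]]
```

```bash
cat >> h.py <<'E'
g=np.load("g.npy"); TH,TT=g[0],g[1:]
def G(P): return g2w(np.array(P,float),TH,TT)[0]
def ori(yaw,lean,flip=1):
    """fingers point down, leaning toward horizontal direction yaw; closing line perpendicular to yaw"""
    l=np.radians(lean); h=np.array([np.cos(yaw),np.sin(yaw),0]); z=h*np.sin(l)-np.array([0,0,np.cos(l)])
    y=np.array([-np.sin(yaw),np.cos(yaw),0])*flip; return np.c_[np.cross(y,z),y,z]
def tcp(P,O): return np.array(P)+.019*O[:,2]
E
python3 - <<'E'
from h import *
w=lambda n,q,z:(onz(n,np.array([q])/4+[340,185],z)[:,:2]-TT)@np.array([[np.cos(TH),-np.sin(TH)],[np.sin(TH),np.cos(TH)]])
print("handle",w("scene",(547,318),.085),w("scene",(563,283),.106))
hy=np.radians(-21.3)
for f in(1,-1):
  for name,P,O in[("pick+",(.510,-.234,.03),ori(hy,25,f)),("pick-",(.510,-.234,.03),ori(hy+np.pi,25,f)),("place",G((0,-.025,.062)),ori(TH,25,f)),("placeup",G((0,-.025,.2)),ori(TH,25,f)),("h0",G((0,.15,.092)),ori(TH,38,f)),("h0pre",G((-.1,.15,.22)),ori(TH,38,f)),("h1",G((0,.059,.092)),ori(TH,38,f))]:
    print(f,name,ctrl.ik(tcp(P,O),O))
print(ctrl.current_t())
E
```

```text
handle [[-0.0022  0.1498]] [[-0.009   0.1495]]
1 pick+ None
1 pick- [-28.8455  49.0028  75.6861  -3.2291  80.1361  83.7081]
1 place [ 20.8473  36.9929 102.5069 -35.617   46.5261  26.4998]
1 placeup [ 20.8473  24.5617  96.0046 -28.4108  62.6527  14.2171]
1 h0 [ 26.0673  47.5343  74.6648 -41.2837  68.2625  24.9261]
1 h0pre [ 33.9789  41.1578  65.4759 -36.9684  84.884   20.6229]
1 h1 [ 26.8768  42.389   88.9598 -43.8993  61.9565  32.2762]
-1 pick+ None
-1 pick- [-28.8455  49.0028  75.6861  -3.2291  80.1361 -96.2919]
-1 place [  20.8473   36.9929  102.5069  -35.617    46.5261 -153.5002]
-1 placeup [  20.8473   24.5617   96.0046  -28.4108   62.6527 -165.7829]
-1 h0 [  26.0673   47.5343   74.6648  -41.2837   68.2625 -155.0739]
-1 h0pre [  33.9789   41.1578   65.4759  -36.9684   84.884  -159.3771]
-1 h1 [  26.8768   42.389    88.9598  -43.8993   61.9565 -147.7238]
0.1
```

```bash
python3 - <<'E'
from h import *
O=ori(np.radians(-21.3)+np.pi,25); P=tcp((.510,-.234,.028),O)
ctrl.goto(P+[0,0,.13],O); ctrl.move_l(P,vel=.12,contact_N=12) and print("contact")
print(ctrl.current_tool_pos()-P)
ctrl.command_gripper(0.0); print("w",ctrl.current_grip_width()*91)
ctrl.move_l(P+[0,0,.15],vel=.2); print("w",ctrl.current_grip_width()*91,ctrl.current_contact_force(),ctrl.current_t())
cv2.imwrite("pics/s1.png",ctrl.read_camera("scene"))
E
```

```text
[ 0.0004 -0.0002  0.0006]
w 39.74969226431299
w 39.77468456849838 [ 0.0563  0.1214 -3.4769] 4.8167
```

View pics/s1.png

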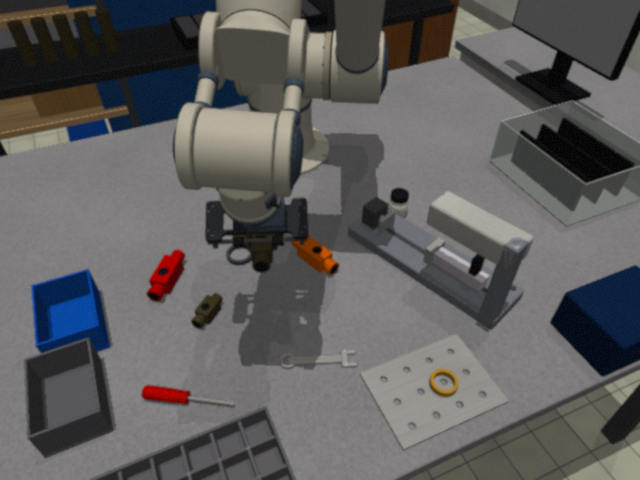

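Housing held (39.8 mm, 3.5 N). Next, laying it on the bed, coming in high over the head.

```bash
python3 - <<'E'
from h import *
O=ori(TH,25); t=lambda z:tcp(G((-.006,-.036,z)),O)
ctrl.goto(t(.33),O); ctrl.move_l(t(.085),vel=.15)
print("w",ctrl.current_grip_width()*91,ctrl.current_contact_force())
print(ctrl.move_l(t(.055),vel=.03,contact_N=5),ctrl.current_tool_pos()-t(.058),ctrl.current_contact_force(),ctrl.current_t())
cv2.imwrite("pics/s2.png",cv2.resize(ctrl.read_camera("scene")[120:360,280:600],None,fx=2,fy=2))
E
```

```text
w 39.60372818838776 [ 1.1056  0.6108 -3.5576]
True [-0.0002 -0.0001 -0.0003] [ 0.9612 -0.0305  3.7412] 8.8917
```

View pics/s2.png

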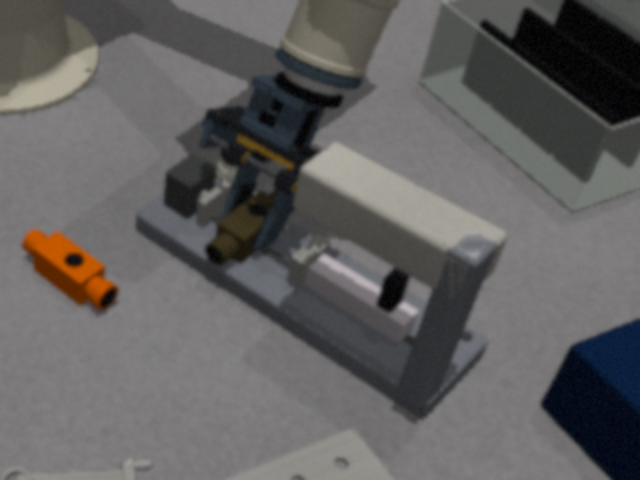

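It touched down at the expected height, between the jaws. Releasing, backing out along the tool axis and measuring.

```bash
python3 - <<'E'
from h import *
ctrl.command_gripper(52/91); print(ctrl.current_grip_width()*91, ctrl.current_contact_force())
O=ori(TH,25); p=ctrl.current_tool_pos(); ctrl.move_l(p-.14*O[:,2],vel=.15)
O=ori(TH,38); P=tcp(G((0,.15,.092)),O); pre=P-.14*O[:,2]
ctrl.goto(pre,O); print(ctrl.current_contact_force(),ctrl.current_t())
a=ctrl.read_camera("scene");b=ctrl.read_camera("top");cv2.imwrite("pics/sc3.png",a);cv2.imwrite("pics/tp3.png",b)
o=np.zeros((592,800,3),np.uint8);z=cv2.resize(b[180:310,190:290],None,fx=3,fy=3,interpolation=2);o[:390,:300]=z
z=cv2.resize(a[185:333,340:540],None,fx=2.5,fy=2.5,interpolation=2);o[:370,300:800]=z
cv2.imwrite("pics/v3.png",cv2.convertScaleAbs(o[:390],alpha=1.4))
E
```

```text
51.62453469275709 [ 0.2643 -0.2893  0.0804]
[-0.4191 -0.7187 -0.1692] 11.2083
```

View pics/v3.png

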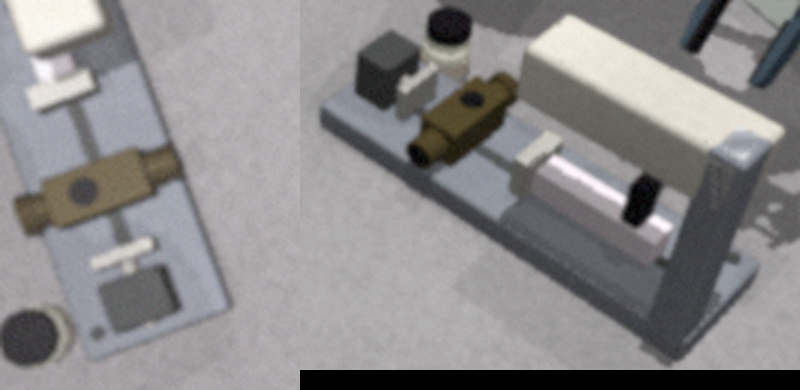

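```bash
python3 - <<'E'
from h import *
inv=lambda W:(W[:,:2]-TT)@np.array([[np.cos(TH),-np.sin(TH)],[np.sin(TH),np.cos(TH)]])
print("house",inv(onz("top",[[223,243]],.05)))
O=ori(TH,38); t=lambda y:tcp(G((0,y,.092)),O)
print(ctrl.move_l(t(.15),vel=.1,contact_N=12)); 
ctrl.command_gripper(0.0); gy=np.array([-np.sin(TH),np.cos(TH),0])
print("w",ctrl.current_grip_width()*91, ctrl.current_contact_force()@gy,ctrl.current_contact_force())
for y in(.13,.11,.09,.08):
    ctrl.move_l(t(y),vel=.04); f=ctrl.current_contact_force(); print(y,inv(ctrl.current_tool_pos()[None]-.019*O[None,:,2]),f@gy,f,ctrl.current_t())
a=ctrl.read_camera("scene");b=ctrl.read_camera("top");cv2.imwrite("pics/sc4.png",a);cv2.imwrite("pics/tp4.png",b)
cv2.imwrite("pics/v4.png",cv2.convertScaleAbs(cv2.resize(a[185:285,340:500],None,fx=5,fy=5,interpolation=2),alpha=1.4))
E
```

```text
house [[-0.0039 -0.0382]]
False
w 18.087720258782184 -10.036620421743468 [-10.3158  -1.0824   5.982 ]
0.13 [[-0.      0.1309]] 5.896255204448965 [ 5.9685  0.8801 -2.9076] 14.125
0.11 [[0.0001 0.1109]] 6.166208703251618 [ 6.51    0.2069 -3.237 ] 14.775
0.09 [[0.0001 0.0913]] 7.878320107525147 [ 9.0346 -1.642  -4.7452] 15.425
0.08 [[0.0002 0.0812]] 7.159593659987016 [ 8.5537 -2.4054 -6.0934] 15.825
```

View pics/v4.png

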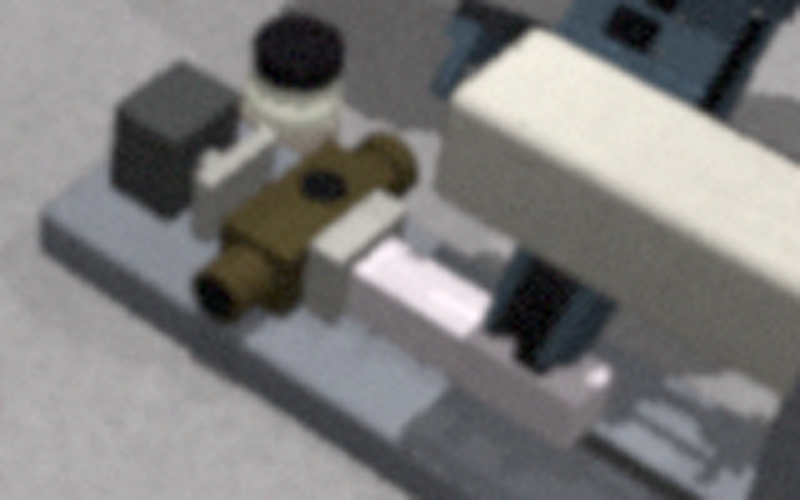

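```bash
python3 - <<'E'
from h import *
inv=lambda W:(W[:,:2]-TT)@np.array([[np.cos(TH),-np.sin(TH)],[np.sin(TH),np.cos(TH)]])
O=ori(TH,38); t=lambda y:tcp(G((0,y,.092)),O); gy=np.array([-np.sin(TH),np.cos(TH),0])
for y in np.arange(.078,.0619,-.002):
    c=ctrl.move_l(t(y),vel=.02,contact_N=15); f=ctrl.current_contact_force(); print(round(y,3),c,inv(ctrl.current_tool_pos()[None]-.019*O[None,:,2])[0,1],f@gy,f)
print(ctrl.current_t())
a=ctrl.read_camera("scene");b=ctrl.read_camera("top");cv2.imwrite("pics/sc5.png",a);cv2.imwrite("pics/tp5.png",b)
o=np.zeros((400,800,3),np.uint8);o[:,:480]=cv2.resize(a[185:265,345:441],None,fx=5,fy=5,interpolation=2);o[:,480:]=cv2.resize(b[215:315,200:280],None,fx=4,fy=4,interpolation=2)
cv2.imwrite("pics/v5.png",cv2.convertScaleAbs(o,alpha=1.4))
E
```

```text
0.078 False 0.07967494033588128 11.079626406859171 [12.5156 -1.8039 -6.4057]
0.076 False 0.07776369225786986 10.854926233870119 [12.3875 -2.1015 -7.2886]
0.074 False 0.07580745932320831 11.493697442752689 [12.9153 -1.6903 -7.8669]
0.072 False 0.07379551846113831 11.988279389642692 [13.4752 -1.7742 -7.9659]
0.07 False 0.07181254562635656 12.088036956341089 [13.6604 -1.9832 -8.1595]
0.068 False 0.06978900721619166 12.214930337834426 [13.7363 -1.8244 -8.3366]
0.066 False 0.06777992226319589 10.592104968053864 [12.1522 -2.2224 -8.4352]
0.064 False 0.06583877470868243 10.633254479140799 [12.2748 -2.4317 -8.2768]
0.062 False 0.06387014187729542 12.586237187661013 [14.2102 -2.0297 -8.21  ]
18.175
```

View pics/v5.png

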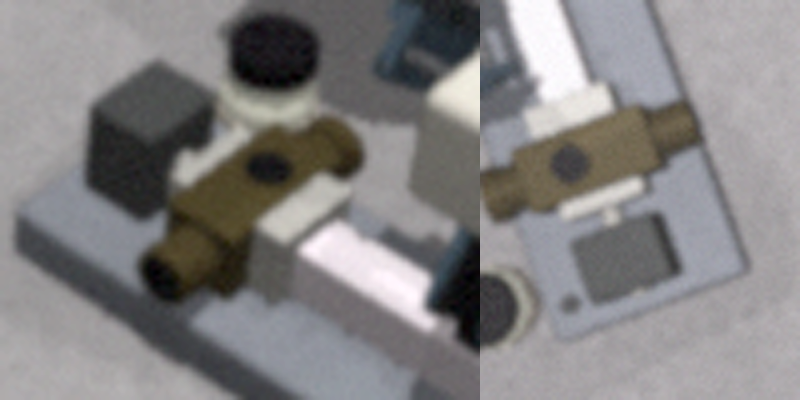

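Housing now appears to be touching the pad, at handle y 0.0639 in my gauge frame. I'll compare the pad's edge profile in the before and after top images, and again after each further step.

```bash
cat >> h.py <<'E'
def prof(im,ys=np.arange(-.108,-.074,.001),n="top"):
    g=cv2.cvtColor(im,cv2.COLOR_BGR2GRAY).astype(np.float32)
    xs=np.r_[np.arange(-.022,-.009,.002),np.arange(.009,.022,.002)]
    P=np.array([[x,y,.071] for y in ys for x in xs]); q=proj(n,g2w(P,TH,TT)).astype(np.float32)
    return ys,cv2.remap(g,q[:,:1].copy(),q[:,1:].copy(),1).reshape(len(ys),-1).mean(1)
def padback(im):
    """y where bright pad falls to the darker gap behind it (half height), and steepest point"""
    ys,v=prof(im); d=np.gradient(v); return ys,v
E
python3 - <<'E'
from h import *
print("y   ",(padback(cv2.imread("pics/tp3.png"))[0]*1e3).astype(int))
for k in(3,4,5):print(k,padback(cv2.imread(f"pics/tp{k}.png"))[1].astype(int))
inv=lambda W:(W[:,:2]-TT)@np.array([[np.cos(TH),-np.sin(TH)],[np.sin(TH),np.cos(TH)]])
O=ori(TH,38); t=lambda y:tcp(G((0,y,.092)),O); gy=np.array([-np.sin(TH),np.cos(TH),0])
for y in(.060,.058):
    c=ctrl.move_l(t(y),vel=.02,contact_N=15); f=ctrl.current_contact_force(); print(round(y,3),c,inv(ctrl.current_tool_pos()[None]-.019*O[None,:,2])[0,1],f@gy,f)
    b=ctrl.read_camera("top");cv2.imwrite(f"pics/tp6_{y}.png",b);print(padback(b)[1].astype(int))
cv2.imwrite("pics/sc6.png",ctrl.read_camera("scene"))
E
```

```text
y    [-108 -107 -106 -105 -104 -103 -102 -100  -99  -98  -97  -96  -95  -94
  -93  -92  -91  -90  -89  -88  -87  -86  -85  -84  -83  -82  -81  -80
  -79  -78  -77  -76  -75  -74]
3 [ 90  97 102 106 108 108 106 104 102 101 104 111 121 131 139 145 148 148
 146 143 137 129 121 115 110 108 107 107 108 108 109 109 110 111]
4 [ 91  98 104 107 109 109 107 105 103 102 106 113 122 131 139 145 148 148
 147 143 137 130 122 116 111 109 109 109 109 109 109 108 106 102]
5 [ 91  98 103 107 109 109 108 105 102 102 106 113 122 131 139 145 148 148
 144 138 127 115 101  89  80  75  73  72  72  71  69  68  66  64]
0.06 False 0.062133720332349 13.446731312431316 [15.3131 -2.5178 -8.9032]
[ 91  98 103 106 106 105 103 102 104 111 121 131 139 145 148 148 146 140
 131 119 106  93  83  77  74  73  72  71  70  68  66  64  63  62]
0.058 False 0.06029039325504359 15.339911697190317 [16.9669 -1.537  -9.7581]
[ 90  96 101 102 102 102 105 112 121 130 138 144 148 149 147 142 133 121
 108  95  84  77  74  72  72  72  70  69  67  66  64  63  62  62]
```

The pad was still out at 0.0639 and has now gone in about 2 mm and 4 mm on successive steps. One more step of about 2 mm, then release and re-measure.

```bash
python3 - <<'E'
from h import *
inv=lambda W:(W[:,:2]-TT)@np.array([[np.cos(TH),-np.sin(TH)],[np.sin(TH),np.cos(TH)]])
O=ori(TH,38); t=lambda y:tcp(G((0,y,.092)),O); gy=np.array([-np.sin(TH),np.cos(TH),0])
def shift(im):
    ys,r=prof(cv2.imread("pics/tp4.png"),np.arange(-.0985,-.090,.0005)); s=np.arange(0,.012,.00025)
    return s[np.argmin([((prof(im,ys-k)[1]-r)**2).sum() for k in s])]*1e3
c=ctrl.move_l(t(.0558),vel=.02,contact_N=15); f=ctrl.current_contact_force(); print(c,inv(ctrl.current_tool_pos()[None]-.019*O[None,:,2])[0,1],f@gy)
for n in("pics/tp5.png","pics/tp6_0.06.png","pics/tp6_0.058.png"): print(n,shift(cv2.imread(n)))
print("held",shift(ctrl.read_camera("top")))
ctrl.command_gripper(.5); ctrl.sleep(.2); print("released",shift(ctrl.read_camera("top")),ctrl.current_contact_force())
p=ctrl.current_tool_pos(); ctrl.move_l(p-.16*O[:,2],vel=.12); ctrl.sleep(.3)
a=ctrl.read_camera("scene");b=ctrl.read_camera("top");print("clear",shift(b),ctrl.current_contact_force(),ctrl.current_t())
o=np.zeros((480,800,3),np.uint8);o[:,:480]=cv2.resize(a[185:305,345:465],None,fx=4,fy=4,interpolation=2);o[:400,480:]=cv2.resize(b[215:315,200:280],None,fx=4,fy=4,interpolation=2)
cv2.imwrite("pics/v7.png",cv2.convertScaleAbs(o,alpha=1.4))
m=olive(b);m[:200]=0;m[300:]=0;m[:,:180]=0;m[:,290:]=0
y,x=np.nonzero(m);X=inv(onz("top",np.c_[x,y],.06));w,v=np.linalg.eigh(np.cov(X.T));print("house",X.mean(0),(X.min(0)+X.max(0))/2,np.degrees(np.arctan2(*v[::-1,1])),len(X))
E
```

```text
False 0.05825515576114847 15.119125249637499
pics/tp5.png 0.0
pics/tp6_0.06.png 2.0
pics/tp6_0.058.png 3.75
held 5.75
released 5.75 [ 0.3242 -0.6289 -0.4575]
clear 6.75 [ 0.4945 -0.2292 -0.641 ] 21.975
house [-0.0024 -0.072 ] [-0.0032 -0.0716] -179.89066383268417 615
```

View pics/v7.png

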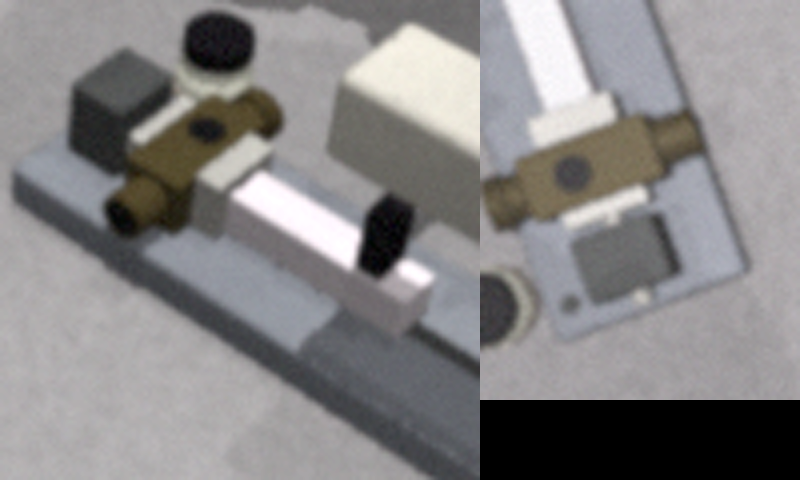

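Clamped, square and centred, with the gripper clear. I'll check that the pad isn't creeping, then hand in.

```bash
python3 - <<'E'
from h import *
a=prof(ctrl.read_camera("top"))[1]; ctrl.sleep(1); b=prof(ctrl.read_camera("top"))[1]
print(a.astype(int),abs(a-b).max(),ctrl.current_t())
if abs(a-b).max()<6: ctrl.sign_off(); print("signed off")
E
```

```text
[ 91  95  99 103 108 117 128 139 149 155 159 160 157 152 142 129 115 101
  91  84  80  79  78  77  76  75  72  71  69  69  68  67  66  66] 1.0142975 23.075
the job is handed in; nothing more can be done
signed off
```

I laid the long housing on the bed, let go, and slid the carriage shut by its handle until the housing was clamped. I then released the handle, backed the gripper clear and handed the job in at about 23 s; no verdict was reported.

- **Clamp:** by the camera the anvil is pushed in about 5.75 mm. It read 5.75 mm while I held the handle and again after release. With the arm clear it read 6.75 mm; the pad also looked brighter there, so I think that is changed lighting. Both values are inside the 2–10.5 mm range and imply an opening of about 33–34 mm.
- **Housing:** it sits about 3 mm off the jaws' centre line and within about 1° of square, seated flat on the bed. The pad image did not change over 1 s before hand-in, so nothing was creeping.
- **Measurement disagreement:** the two-view fit of the gauge left up to about 4 pixels (5–8 mm) of error on some points. I therefore set the final closing from the pad's movement between pictures, not from absolute positions.
- **Not as described:** the carriage started at about 0.125 m opening, not 0.140 m. Closing the gripper on the handle gave a brief side force of about 10 N.
- **Not checked:** I didn't re-measure the shorter housing and the other loose things at the end; the arm met no unexpected contact.

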